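Tip the spools into the bin under the low rack

ROBOT

A 6-joint arm with a two-finger parallel gripper is mounted at the origin on a cart in front of the work surface, level with it; the furniture and walls round the work are solid. World frame = base frame: x ahead of the robot, y to its left, z up, the work surface at z = 0. Lengths are in m, angles in rad, forces in N, time in s.
With the tool pointing down it reaches from about 0.325 to 0.85 m from the base axis. Payload 15.5 kg.
Tool frame: the origin (TCP) lies midway between the tips of the shut fingers; the grasp point (between the pads) lies 19 mm behind it; z points along the fingers, y is the line along which they close (so a half turn about z gives the same grasp; the last joint's range is limited). The gripper opens to 91 mm and grips with 3 to 60 N. Pads are 32 mm wide; open, the fingers measure 118 mm over their backs; the gripper's body (76 mm by 178 mm) begins 60 mm behind the grasp point.
Start: joints at [-1.343, 0.494, 1.345, -0, 1.302, -0.096], TCP at [0.199, -0.593, 0.178] pointing down, gripper open.
Joint ranges: [-2.91, 2.91], [-0.82, 2.16], [0.22, 2.67], [-1.22, 4.37], [0.12, 2.79], [-3.08, 3.08]. Speed limits (rad/s): [1.89, 1.89, 2.57, 3.01, 3.01, 3.01].

INTERFACE

Orientations are given as a unit quaternion [x, y, z, w].
In Python, from cell import arm gives the robot as it stands. The module is installed in compiled form; this text tells all that it offers.
- The arm moves only by the tool play_rows, never from a script. Its argument "moves" is a list that holds one entry, the list of rows, each a list of 7 numbers: the turn, a rotation vector about the tool's x, y, z scaled (see below), then the shift along the tool's x, y, z scaled (see below), then the finger opening in mm, from 0 to 91.2. In form: [[[ax, ay, az, x, y, z, claw], ...]]. A call has 1 to 5 rows; each row shifts and turns the commanded pose from where the row before left it, along the tool's axes as they then stand; what a row does not reach is not made up. The controller multiplies each number of a shift by 0.08 m and each number of a turn by 0.08 rad. A row lasts 1/10 s, in which the tool goes at most 50 mm and 8.59 degrees, less where a joint would pass 70% of its speed; a pose out of reach is approached as far as the arm can. A call with a number of a shift or a turn outside -1 to 1 is refused whole. A call with a gripper value outside its range is refused whole. The fingers move at their own pace and stop on an object; the grip force is fixed at half the most. Time passes only in rows, so rows that do not move let the fingers close. It gives the time, the measured TCP pose, the force, the opening and the grip force at its end, in the units of the state.
- arm.observe(): the state, without advancing time (a new reading comes with each control period).
- arm.read_camera(name): name is "side" or "top" or "wrist"; returns a dict with "image" (400x640x3 uint8, red, green, blue), "fov_y" (degrees; the focal length in pixels is half the picture's height over the tangent of half this angle, whatever the lens; pixels are square), "cx", "cy" (the principal point, pixels), "R" (3x3) and "t" (3): a world point X has camera coordinates R X + t. Camera axes: x right, y down, z forward; pixel columns grow to the right and rows downward; lengths in m; the calibration is good to about 2 mm. A picture is of the moment at which its call begins. There is no depth.
- arm.finish_job(): hands the job in; it is judged then, once.
Trained networks look in a picture, given as the dict that the camera call returned (one of the last four; its "shot" number tells which), for a name from the list of things; names that differ only in an ending like _2 or _b are one class to them, and where a whole thing is asked for, a point or a joint stands for the part that bears it (a point fixed in the world has none). Each returns a list of dicts, best first, with "score" (0 to 1); they miss things now and then, are a little off and sometimes report something else, mostly with a low value. They report only what shows in the picture. A call takes as long as a camera call.
- arm.regions_of(picture, label): "region" (400x640 bool, what is visible of it) and "location" ([row, column] in pixels, amid what is visible of it).
- arm.mark_of(picture, label): "location" ([row, column] in pixels: a listed point, or the origin of a listed thing).
The state is a dict: "clock": time; "q": joint angles; "qvel": joint speeds; "effort": joint torques, N m; "eef_pos": TCP position; "tool_rot": TCP orientation; "wrist_force": force on the tool from outside, world axes, zero at the start; "ft_torque": the same for the moment, N m; "grip_width": finger opening in m; "grip_force": force on a finger pad.
Only numpy, scipy, OpenCV 4.12 (cv2) and the standard library are available. Lean on these libraries where they do the work, as an engineer would, in place of code of your own. Each camera call takes 0.05 s, during which the arm holds its last target. There are 200 camera calls.

TASK

Fill the grey bin under the low rack with the two thread spools: slide the trough by its rear grip bar, standing level on the bench, until its open mouth is over the bin, well between its sides, then lift its tail gently so that both spools roll into the bin without the trough or your gripper knocking the rack. Then lower the trough back onto its feet, draw it back out until its mouth is clear of the rack's front edge, and let go. Do not handle the spools themselves, and leave the other things where they lie.

Things in the scene. Friction and masses are not known exactly. Their poses are not given: they have to be found in the camera images.
- trough: loose metal trough on a rod frame, 0.63 kg (varies), 64 mm wide. Origin: on the bench under the middle of its front foot bar; +x forward to the open mouth, z up. It stands and slides on two smooth round nylon foot bars (friction 0.2) across y (6 mm radius) at x = 0 and x = -125 mm and tips about the front one. Floor slopes 5 degrees down to the back wall (x = -140 mm, top at z = 108 mm).
- trough_mouth (a point): middle of the front edge of the trough's floor (trough x = +60, z = +85 mm; side walls 26 mm above the floor). Tipped 23 degrees it is 54 mm high and 28 mm farther on. The spools start to roll out at about 12 to 16 degrees; about 23 degrees empties the trough. With the front foot bar 25 mm short of the bin, rolling spools touch the board from about 27 degrees, walls at 33; farther in, sooner.
- trough_bar (a point): middle of the trough's grip bar: a rubber sleeve 16 mm thick, 84 mm long, lying across the tail (along trough y) at trough x = -210, z = +130 mm, between two rod arms 100 mm apart that run forward to the back wall. The sleeve turns freely on its rod, so the trough pivots in a gripper that holds the bar from straight above.
- bin: grey open bin fixed to the bench under the rack, outside 150 mm (x) by 130 mm (y), walls and floor 5 mm. Origin: middle of its underside. Its front (-x) faces the rack's open front and is 35 mm high; the sides are 40 mm and the back (+x) 70 mm high. Its x axis is parallel to the rack's.
- rack: low fixed rack: plywood board 220 mm deep (x), 280 mm wide (y), 18 mm thick, underside 145 mm above the bench, on four 18 mm square posts (x = +-97, y = +-128 mm; 238 mm free between the front ones). Origin: on the bench under the board's middle. Front = -x, front edge at x = -110 mm. A small block of wax lies on the board.
- spool_1_centre (a point): centre of thread spool 1 of 2 (wooden flanges, 40 mm across, 50 mm long, 45 g), lying across the trough at first, the front one (brown thread)
- spool_2_centre (a point): centre of thread spool 2 of 2 (wooden flanges, 40 mm across, 50 mm long, 45 g), lying across the trough at first, the one against the back wall (blue thread)
- sanding_block: cork sanding block, 58 by 95 by 26 mm, lying on the bench beyond the trough; loose bystander, not to be shifted
- wax_block: small yellow-brown block of wax, 34 by 52 by 20 mm, lying on the rack's board; loose bystander, not to be shifted
- spool_1: thread spool 1 of 2, the thing whose middle is point spool_1_centre; origin at the middle of one end face, z along its axis, 50 mm to the other end face
- spool_2: thread spool 2 of 2, the thing whose middle is point spool_2_centre; origin at the middle of one end face, z along its axis, 50 mm to the other end face

How it is judged:
On the way, in this order (a step that is already met when the one before it is completed fails the run):
1. the trough stands level on the bench with its mouth over the bin, between its sides, and both spools still in it (angle between trough's own z axis and vertical below 0.06 rad and height (world z) of trough below 0.008 m and x of trough_mouth in the frame of bin between -0.07 and 0.03 m and y of trough_mouth in the frame of bin between -0.032 and 0.032 m and x of spool_1_centre in the frame of trough between -0.145 and 0.06 m and y of spool_1_centre in the frame of trough between -0.03 and 0.03 m and z of each of spool_1_centre, spool_2_centre in the frame of trough above 0.08 m and x of spool_2_centre in the frame of trough between -0.145 and 0.06 m and y of spool_2_centre in the frame of trough between -0.03 and 0.03 m), for 0.2 s.
2. both spools lie in the bin (x of spool_1_centre in the frame of bin between -0.075 and 0.075 m and y of spool_1_centre in the frame of bin between -0.065 and 0.065 m and z of each of spool_1_centre, spool_2_centre in the frame of bin below 0.07 m and x of spool_2_centre in the frame of bin between -0.075 and 0.075 m and y of spool_2_centre in the frame of bin between -0.065 and 0.065 m), for 0.2 s.
At the end, for the whole second after the job is handed in: Both spools lie at rest in the bin (centres inside its outline and under 70 mm above the bench); the trough stands level on its feet on the bench (within 0.06 rad, origin under 8 mm) and at rest, its mouth in front of the rack's front edge (all of step 2 and linear speed of each of spool_1, spool_2 below 0.03 m/s and angle between trough's own z axis and vertical below 0.06 rad and height (world z) of trough below 0.008 m and x of trough_mouth in the frame of rack below -0.11 m and linear speed of trough below 0.02 m/s); the robot touches nothing.
It fails at once if the rack is knocked (over 6 N) (contact force between anything else and rack above 6 N).
It fails at once if a spool is touched by the gripper or arm (contact force between any of the fingers, the arm and spool_1 above 1 N or contact force between any of the fingers, the arm and spool_2 above 1 N).
It fails at once if another thing is shifted by more than 30 mm (distance of any of sanding_block, wax_block from where it was at the start of the episode above 0.03 m).
It also fails if it takes over 58 s, if anything falls off the work surface, if the arm or the gripper's body presses on something with over 40 N, if the wrist force passes 120 N, or if a joint passes its speed limit or range.

## Working session

There is one attempt and no reset: what is moved stays moved. The work goes in short steps, Python scripts to look and compute and a tool call to move; the robot and the scene stay as the last step left them, time stands still between calls to the robot, and variables do not carry over. Pictures are saved under pics/ and viewed, at most 10 in all, crops included, and the job is handed in when it is done.

Besides the shell and the picture viewer there is one more tool, called after "Request:" as a command line: name --argument value ..., lists and objects as JSON in quotes. play_rows: Moves the arm, as the interface text tells. Its arguments: {"type":"object","properties":{"moves":{"type":"array"}},"required":["moves"]}

```bash
mkdir -p pics; cat > h.py <<'E'
import numpy as np, cv2
from cell import arm
from scipy.spatial.transform import Rotation as Ro
np.set_printoptions(precision=4,suppress=True)
def ray(p,rc):
    f=200/np.tan(np.radians(p["fov_y"])/2)
    d=np.array([(rc[1]-p["cx"])/f,(rc[0]-p["cy"])/f,1.]);R=np.array(p["R"]);t=np.array(p["t"])
    d=R.T@d; return -R.T@t, d/np.linalg.norm(d)
def atz(p,rc,z):
    o,d=ray(p,rc); return o+d*(z-o[2])/d[2]
def tri(obs):
    A=np.zeros((3,3));b=np.zeros(3)
    for p,rc in obs:
        o,d=ray(p,rc);M=np.eye(3)-np.outer(d,d);A+=M;b+=M@o
    X=np.linalg.solve(A,b); 
    return X,[float(np.linalg.norm((np.eye(3)-np.outer(d,d))@(X-o))) for o,d in [ray(*q) for q in obs]]
def proj(p,X):
    f=200/np.tan(np.radians(p["fov_y"])/2);c=np.array(p["R"])@X+np.array(p["t"])
    return np.array([p["cy"]+f*c[1]/c[2],p["cx"]+f*c[0]/c[2]])
def save(p,n): cv2.imwrite("pics/"+n,p["image"][:,:,::-1])
E
python3 - <<'E'
from h import *
s=arm.observe();print(s["clock"],s["eef_pos"],s["tool_rot"],s["wrist_force"])
P={n:arm.read_camera(n) for n in("side","top")}
L="trough trough_mouth trough_bar bin rack spool_1_centre spool_2_centre sanding_block wax_block".split()
for n in P: save(P[n],n+"0.png")
for l in L:
    o=[]
    for n in P:
        r=arm.mark_of(P[n],l); print(l,n,[(np.round(x["location"]),round(x["score"],2)) for x in r[:2]])
        if r:o.append((P[n],r[0]["location"]))
    if len(o)==2: print("   ",*tri(o))
E
python3 -c "
import cv2,numpy as np
cv2.imwrite('pics/both0.png',cv2.resize(np.vstack([cv2.imread('pics/side0.png'),cv2.imread('pics/top0.png')]),(480,600)))"
```

```text
0.0 [ 0.1988 -0.5921  0.1776] [ 0.9869  0.1612 -0.     -0.0006] [-0.6668 -0.3187  0.2077]
trough side [(array([251., 333.]), 0.82)]
trough top [(array([226., 304.]), 0.94)]
    [0.5461 0.1635 0.0119] [0.0012210812591358748, 0.0012210812591357011]
trough_mouth side [(array([213., 342.]), 0.66)]
trough_mouth top [(array([228., 328.]), 0.73)]
    [0.5418 0.1014 0.0838] [0.006107920588661224, 0.006107920588661018]
trough_bar side [(array([277., 271.]), 0.75)]
trough_bar top [(array([210., 212.]), 0.96)]
    [0.5868 0.3717 0.1337] [0.006028827602814416, 0.006028827602814166]
bin side [(array([186., 386.]), 0.81)]
bin top []
rack side []
rack top []
spool_1_centre side []
spool_1_centre top [(array([216., 269.]), 0.61)]
spool_2_centre side [(array([261., 303.]), 0.84)]
spool_2_centre top [(array([216., 255.]), 0.63)]
    [0.5704 0.2772 0.0864] [0.0023218096244621614, 0.0023218096244621545]
sanding_block side [(array([231., 270.]), 0.78)]
sanding_block top [(array([162., 312.]), 0.56)]
    [0.7224 0.1439 0.0009] [0.008413856811662367, 0.008413856811662165]
wax_block side []
wax_block top []
```

View pics/side0.png

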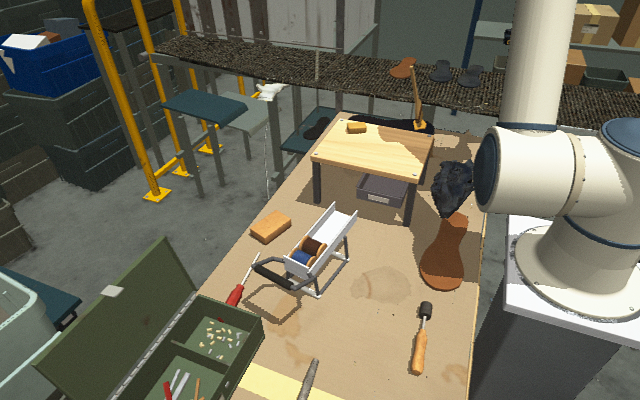

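View pics/top0.png

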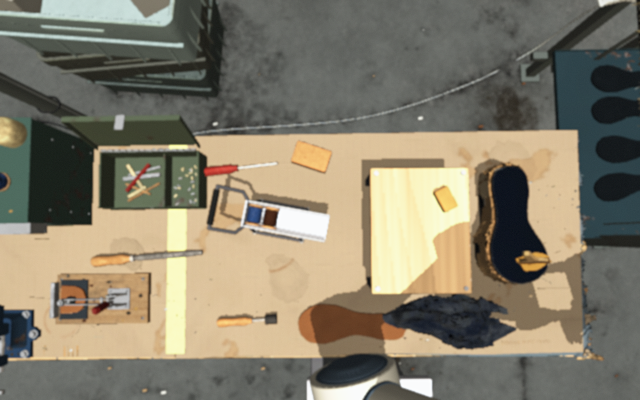

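Side view: the trough (mouth near r213,c345; bar r275,c270) points toward the rack, and the bin sits under it at (r188,c385). In the top view the bar is at (r208,c215), and the board spans roughly c371–471, r168–293. Next I'll get the rack, bin and trough poses.

```bash
python3 - <<'E'
from h import *
P={n:arm.read_camera(n) for n in("side","top")}
for l in["rack","bin","trough","trough_bar"]:
  for n in P:
    r=arm.regions_of(P[n],l)
    for x in r[:1]:
        m=x["region"].astype(np.uint8);c=max(cv2.findContours(m,0,2)[0],key=cv2.contourArea)
        R=cv2.minAreaRect(c);print(l,n,round(x["score"],2),m.sum(),R)
        if l=="rack" and n=="top":
            W=np.array([atz(P[n],(b,a),.163)[:2] for a,b in cv2.boxPoints(R)]);print(W)
# wood colour segmentation in top
im=cv2.cvtColor(P["top"]["image"],cv2.COLOR_RGB2HSV)
print(im[230,420],im[180,380],im[280,450],im[230,360])
# bar ends
for n in P:
    r=arm.regions_of(P[n],"trough_bar")
    print(n,len(r))
C=lambda n:cv2.resize(P[n]["image"][130:230,300:450][:,:,::-1],None,fx=5,fy=5,interpolation=2)
cv2.imwrite("pics/crop_side.png",C("side"))
E
```

```text
rack side 0.93 5632 ((367.2172546386719, 167.14996337890625), (115.89751434326172, 93.38760375976562), 14.335434913635254)
rack top 0.75 12145 ((417.5448913574219, 229.8975067138672), (125.26899719238281, 104.16806030273438), 89.41537475585938)
[[ 0.6699  0.0164]
 [ 0.669  -0.217 ]
 [ 0.3913 -0.2096]
 [ 0.3913  0.019 ]]
bin side 0.91 1272 ((380.6176452636719, 189.52940368652344), (49.96234130859375, 26.921457290649414), 14.03624439239502)
trough side 0.78 3172 ((316.89544677734375, 256.25799560546875), (67.4282455444336, 117.58362579345703), 52.32640838623047)
trough top 0.86 2444 ((267.1538391113281, 217.2307586669922), (118.84635925292969, 46.28340148925781), 11.309932708740234)
trough_bar side 0.69 3141 ((316.4407958984375, 256.88043212890625), (65.40202331542969, 116.08657836914062), 52.7835578918457)
trough_bar top 0.7 2921 ((267.5151062011719, 216.41444396972656), (121.30216217041016, 47.55924987792969), 10.007979393005371)
[ 25  68 250] [ 26  63 250] [ 17 111 228] [ 18  75 221]
side 1
top 1
```

View pics/crop_side.png

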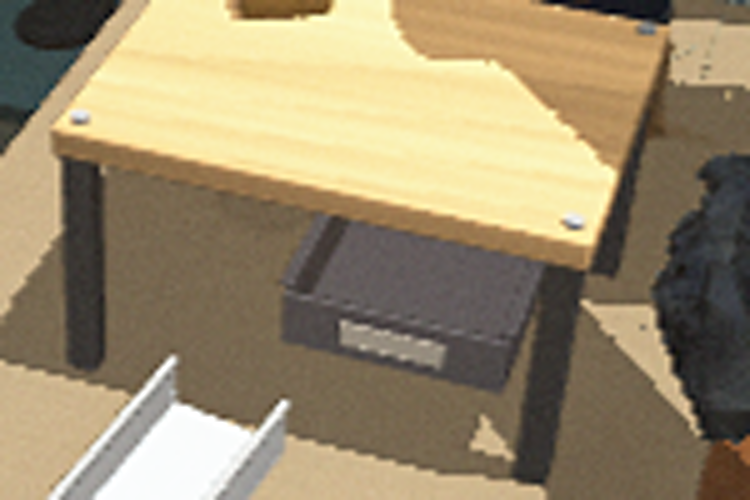

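The crop shows the board's front top corners at about (r155.6,c310.6) and (r179,c417). The bin's front rim runs (r188.4,c356.8) to (r198,c402), and its bottom runs (r198.4,c356.8) to (r208,c400.4).

```bash
python3 - <<'E'
from h import *
s=arm.read_camera("side");t=arm.read_camera("top")
pc=lambda x,y:(130+y/5-.4,300+x/5-.4)
for n,x,y,z in[("boardL",53,128,.163),("boardR",590,245,.163),("boltL",79,118,.163),("boltR",573,221,.163),("binTL",284,292,.035),("binTR",510,340,.035),("binBL",284,342,0),("binBR",502,390,0),("mouthL",176,357,.111),("mouthR",290,403,.111)]:
    print(n,atz(s,pc(x,y),z))
# top board by edges: subpixel brightness (hue) boundary
im=t["image"].astype(int)
print("rows across front edge");print(im[200,362:378].tolist());print(im[270,362:378].tolist())
im2=cv2.resize(t["image"][180:300,195:475][:,:,::-1],None,fx=2.85,fy=2.85,interpolation=2);cv2.imwrite("pics/crop_top.png",im2)
E
```

```text
boardL [0.6697 0.0043 0.163 ]
boardR [0.3931 0.0075 0.163 ]
boltL [ 0.6609 -0.0092  0.163 ]
boltR [ 0.4044 -0.0089  0.163 ]
binTL [ 0.5622 -0.0659  0.035 ]
binTR [ 0.4334 -0.0691  0.035 ]
binBL [ 0.5602 -0.0646  0.    ]
binBR [ 0.4335 -0.0676  0.    ]
mouthL [0.568  0.0956 0.111 ]
mouthR [0.5064 0.1081 0.111 ]
rows across front edge
[[143, 122, 95], [128, 109, 85], [127, 110, 84], [130, 112, 87], [129, 111, 86], [131, 113, 89], [124, 106, 82], [128, 105, 78], [180, 146, 101], [240, 210, 147], [251, 239, 179], [251, 242, 189], [250, 244, 192], [250, 245, 195], [250, 245, 196], [250, 246, 196]]
[[222, 196, 158], [223, 197, 158], [214, 187, 149], [183, 157, 124], [146, 125, 98], [130, 111, 88], [128, 110, 86], [126, 107, 83], [150, 122, 90], [216, 180, 125], [247, 234, 168], [251, 243, 189], [250, 243, 190], [250, 243, 191], [250, 242, 189], [250, 243, 191]]
```

View pics/crop_top.png

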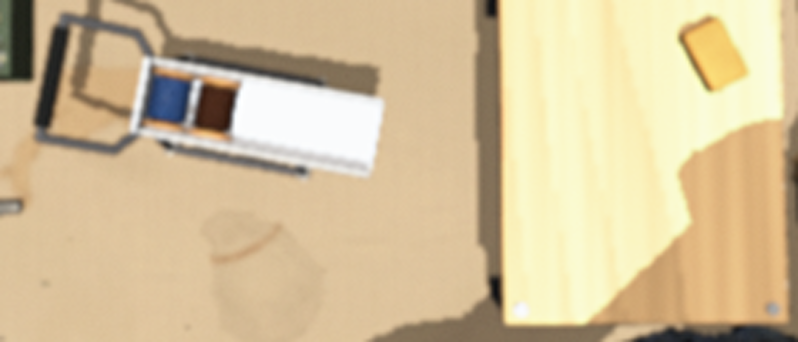

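Request:
play_rows --moves '[[[0,0,0,0,0,-0.55,70],[0,0,0,0,0,-0.55,70],[0,0,0,0,0,-0.55,70],[0,0,0,0,0,-0.55,70],[0,0,0,0,0,-0.55,70]]]'

```text
clock: 2.2
eef_pos: [0.1988, -0.5921, 0.4003]
tool_rot: [0.987, 0.161, 0.0, 0.0]
wrist_force: [0.1, -1.4, 0.8]
grip_width: 0.07
grip_force: 0.0
```

Request:
play_rows --moves '[[[0,0,0,0.383,-0.449,0,70],[0,0,0,0.383,-0.449,0,70],[0,0,0,0.383,-0.449,0,70],[0,0,0,0.383,-0.449,0,70],[0,0,0,0.383,-0.449,0,70]]]'

```text
clock: 2.7
eef_pos: [0.2872, -0.3716, 0.3983]
tool_rot: [0.987, 0.161, 0.0, 0.0]
wrist_force: [1.5, -0.8, 0.7]
grip_width: 0.0699
grip_force: 0.0
```

Request:
play_rows --moves '[[[0,0,0,0.383,-0.449,0,70],[0,0,0,0.383,-0.449,0,70],[0,0,0,0.383,-0.449,0,70],[0,0,0,0.383,-0.449,0,70],[0,0,0,0.383,-0.449,0,70]]]'

```text
clock: 3.2
eef_pos: [0.3752, -0.1527, 0.3985]
tool_rot: [0.987, 0.161, 0.0, 0.0]
wrist_force: [0.7, -0.5, -0.3]
grip_width: 0.0702
grip_force: 0.0
```

Request:
play_rows --moves '[[[0,0,0,0.383,-0.449,0,70],[0,0,0,0.383,-0.449,0,70],[0,0,0,0.383,-0.449,0,70],[0,0,0,0.383,-0.449,0,70],[0,0,0,0.383,-0.449,0,70]]]'

```text
clock: 3.7
eef_pos: [0.4634, 0.0666, 0.3985]
tool_rot: [0.987, 0.161, 0.0, 0.0]
wrist_force: [0.9, -0.3, 0.3]
grip_width: 0.07
grip_force: 0.0
```

Request:
play_rows --moves '[[[0,0,0,0.383,-0.449,0,70],[0,0,0,0.383,-0.449,0,70],[0,0,0,0.383,-0.449,0,70],[0,0,0,0.383,-0.449,0,70],[0,0,0,0.383,-0.449,0,70]]]'

```text
clock: 4.2
eef_pos: [0.5515, 0.2856, 0.3982]
tool_rot: [0.987, 0.161, 0.0, 0.0]
wrist_force: [0.5, -1.1, 0.3]
grip_width: 0.0699
grip_force: 0.0
```

Request:
play_rows --moves '[[[0,0,0.926,0,0,0,70],[0,0,0.926,0,0,0,70],[0,0,0.926,0,0,0,70],[0,0,0.926,0,0,0,70],[0,0,0.926,0,0,0,70]]]'

```text
clock: 4.7
eef_pos: [0.5512, 0.2835, 0.3982]
tool_rot: [1.0, -0.025, -0.0, 0.0]
wrist_force: [0.3, 0.3, 0.2]
grip_width: 0.07
grip_force: 0.0
```

Request:
play_rows --moves '[[[0,0,0.926,0,0,0.4,70],[0,0,0.926,0,0,0.4,70]]]'

```text
clock: 4.9
eef_pos: [0.5516, 0.2837, 0.334]
tool_rot: [0.995, -0.099, 0.001, -0.0]
wrist_force: [0.0, 0.8, -0.2]
grip_width: 0.0699
grip_force: 0.0
```

```bash
python3 - <<'E'
from h import *
P={n:arm.read_camera(n) for n in("wrist","top","side")}
save(P["wrist"],"wrist1.png")
for l in "trough trough_mouth trough_bar".split():
    o={}
    for n in P:
        r=arm.mark_of(P[n],l); print(l,n,[(np.round(x["location"],1),round(x["score"],2)) for x in r[:2]])
        if r:o[n]=(P[n],r[0]["location"])
    z={"trough":0,"trough_mouth":.085,"trough_bar":.13}[l]
    for n in o: print("   ",n,atz(*o[n],z))
    if len(o)>1: print("   tri",*tri(list(o.values())))
print("proj",proj(P["wrist"],np.array([.587,.372,.13])))
E
```

```text
trough wrist [(array([155.9, 387.5]), 0.96)]
trough top [(array([226.3, 302.6]), 0.59)]
trough side [(array([253.8, 329.7]), 0.56)]
    wrist [0.5425 0.156  0.    ]
    top [0.5437 0.1667 0.    ]
    side [0.5549 0.1645 0.    ]
   tri [0.5468 0.1644 0.0071] [0.007405092746590315, 0.003786304049940652, 0.008035153349945395]
trough_mouth wrist [(array([155.2, 432.7]), 0.55)]
trough_mouth top [(array([227.8, 326.7]), 0.76)]
trough_mouth side [(array([213. , 348.2]), 0.67)]
    wrist [0.5415 0.1027 0.085 ]
    top [0.5374 0.1036 0.085 ]
    side [0.5325 0.0973 0.085 ]
   tri [0.5369 0.1018 0.0858] [0.004691747013890867, 0.0018576100380265756, 0.0057221828493438966]
trough_bar wrist [(array([161.4, 260.9]), 0.7)]
trough_bar top []
trough_bar side [(array([276.8, 267.4]), 0.8)]
    wrist [0.5892 0.3652 0.13  ]
    side [0.6011 0.372  0.13  ]
   tri [0.595  0.3688 0.13  ] [0.006819170361757141, 0.006819170361757086]
proj [163.8263 256.7308]
```

View pics/wrist1.png

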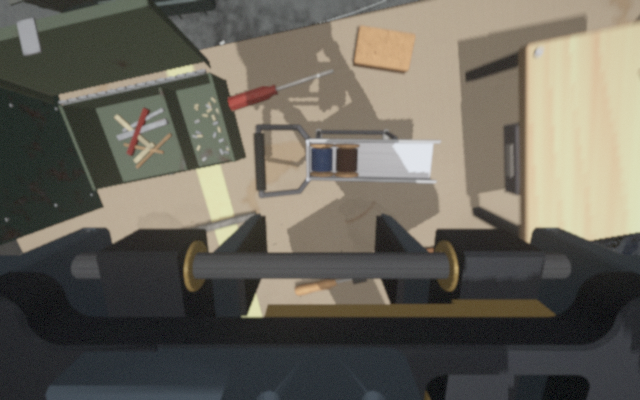

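The wrist view shows the bar at about (r161,c260) and the mouth at (r161,c435), so the trough is well aligned with the closing direction. Moving above the bar.

Request:
play_rows --moves '[[[0,0,0,0.128,-0.567,0,70],[0,0,0,0.128,-0.567,0,70],[0,0,0,0,0,0.5,70],[0,0,0,0,0,0.5,70],[0,0,0,0,0,0.4,70]]]'

```text
clock: 6.0
eef_pos: [0.5884, 0.3687, 0.22]
tool_rot: [0.995, -0.097, -0.001, 0.0]
wrist_force: [-0.3, 0.5, -0.7]
grip_width: 0.0701
grip_force: 0.0
```

```bash
python3 - <<'E'
from h import *
P={n:arm.read_camera(n) for n in("wrist","top","side")}
s=arm.observe();print(s["eef_pos"])
save(P["wrist"],"wrist2.png")
for l in "trough_mouth trough_bar".split():
    for n in P:
        r=arm.mark_of(P[n],l)
        if r: print(l,n,np.round(r[0]["location"],1),round(r[0]["score"],2),atz(P[n],r[0]["location"],.085 if "mouth" in l else .13))
E
```

```text
[0.5881 0.3681 0.2211]
trough_mouth wrist [187.5 537.4] 0.69 [0.5332 0.1058 0.085 ]
trough_mouth top [228.5 329.8] 0.86 [0.5357 0.0961 0.085 ]
trough_mouth side [214.7 343.2] 0.94 [0.5418 0.1074 0.085 ]
trough_bar wrist [194.6 322.1] 0.68 [0.5864 0.3675 0.13  ]
trough_bar side [277.3 272.4] 0.74 [0.5917 0.3697 0.13  ]
```

View pics/wrist2.png

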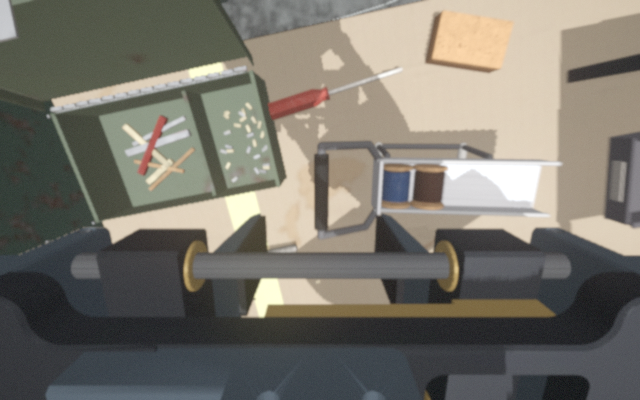

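The bar lies at (r194,c321), centred between the fingers. Descending 110 mm and closing.

Request:
play_rows --moves '[[[0,0,0,0,0,0.45,70],[0,0,0,0,0,0.45,60],[0,0,0,0,0,0.3,50],[0,0,0,0,0,0.17,40],[0,0,0,0,0,0,30]]]'

```text
clock: 6.95
eef_pos: [0.5884, 0.3683, 0.1116]
tool_rot: [0.995, -0.097, -0.001, 0.0]
wrist_force: [0.8, -0.8, -0.4]
grip_width: 0.0409
grip_force: 0.0
```

Request:
play_rows --moves '[[[0,0,0,0,0,0,10],[0,0,0,0,0,0,5],[0,0,0,0,0,0,5],[0,0,0,0,0,0,5],[0,0,0,0,0,0,5]]]'

```text
clock: 7.45
eef_pos: [0.589, 0.3686, 0.113]
tool_rot: [0.995, -0.097, 0.0, -0.0]
wrist_force: [-0.6, -0.4, 0.9]
grip_width: 0.0055
grip_force: 0.0
```

```bash
python3 - <<'E'
from h import *
P={n:arm.read_camera(n) for n in("wrist","side")}
for n in P:
    for l in("trough_bar","trough_mouth"):
        r=arm.mark_of(P[n],l)
        if r: print(l,n,np.round(r[0]["location"],1),round(r[0]["score"],2),atz(P[n],r[0]["location"],.13))
a=P["wrist"]["image"][60:330,140:620];b=cv2.resize(P["side"]["image"][200:310,230:425],(480,270),interpolation=2)
cv2.imwrite("pics/g.png",np.vstack([a,b])[:,:,::-1])
E
```

```text
trough_bar wrist [226.5 322.1] 0.87 [0.5896 0.3675 0.13  ]
trough_mouth wrist [228.6 322.1] 0.64 [0.588  0.3678 0.13  ]
trough_bar side [278.9 269.4] 0.73 [0.5952 0.3751 0.13  ]
trough_mouth side [212.7 345.7] 0.83 [0.5229 0.1469 0.13  ]
```

View pics/g.png

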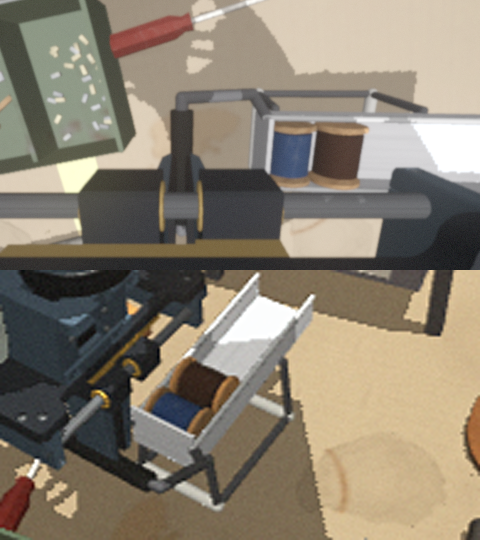

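```bash
python3 - <<'E'
from h import *
P={n:arm.read_camera(n) for n in("wrist","side")}
s=arm.observe();print(s["eef_pos"],s["grip_width"],s["grip_force"],s["wrist_force"])
print(proj(P["wrist"],np.array([.588,.368,.13])),proj(P["wrist"],s["eef_pos"]),proj(P["side"],np.array([.588,.368,.13])),proj(P["side"],s["eef_pos"]))
g=lambda im:np.clip(255*(im/255.)**.5,0,255).astype(np.uint8)
a=cv2.resize(g(P["wrist"]["image"][130:280,250:400]),(400,400),interpolation=2);b=cv2.resize(g(P["side"]["image"][240:310,235:305]),(400,400),interpolation=2)
cv2.imwrite("pics/g2.png",np.hstack([a,b])[:,:,::-1])
E
```

```text
[0.5889 0.3685 0.1126] 0.004650826104024666 0.0 [-0.6518  1.0393 -0.3814]
[228.6899 321.6722] [219.8112 320.7028] [277.2099 274.5507] [283.1494 274.8481]
```

View pics/g2.png

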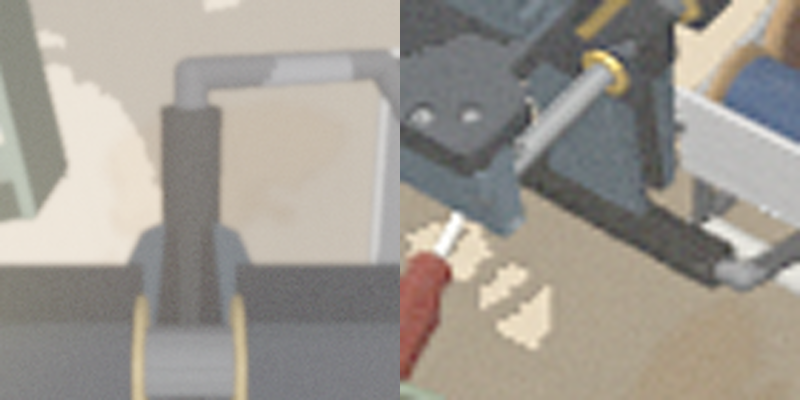

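The bar lies between the two fingers, yet the reading says 5 mm. I'll command full closure and read again.

Request:
play_rows --moves '[[[0,0,0,0,0,0,0],[0,0,0,0,0,0,0],[0,0,0,0,0,0,0]]]'

```text
clock: 8.15
eef_pos: [0.5889, 0.3685, 0.1126]
tool_rot: [0.995, -0.097, -0.0, 0.0]
wrist_force: [0.8, 0.5, 0.5]
grip_width: 0.0004
grip_force: 0.0
```

Request:
play_rows --moves '[[[0,0,0,0,-0.1,0,0],[0,0,0,0,-0.1,0,0],[0,0,0,0,0,0,0]]]'

```text
clock: 8.45
eef_pos: [0.5922, 0.3856, 0.1126]
tool_rot: [0.995, -0.097, 0.0, -0.0]
wrist_force: [-0.4, 0.4, 0.4]
grip_width: 0.0001
grip_force: 0.0
```

```bash
python3 - <<'E'
from h import *
P={n:arm.read_camera(n) for n in("wrist","side","top")}
s=arm.observe();print(s["eef_pos"],s["grip_width"],s["grip_force"],s["wrist_force"])
for n in P:
  for l in("trough","trough_mouth"):
    r=arm.mark_of(P[n],l)
    if r: print(l,n,np.round(r[0]["location"],1),round(r[0]["score"],2),atz(P[n],r[0]["location"],.085 if "_" in l else 0))
b=P["side"]["image"][200:310,230:360]
c=cv2.imread("pics/side0.png")[:,:,::-1][200:310,230:360]
a=P["wrist"]["image"][100:320,140:540]
cv2.imwrite("pics/g3.png",np.vstack([cv2.resize(a,(780,330)),np.hstack([cv2.resize(x,(390,270),interpolation=2) for x in(c,b)])])[:,:,::-1])
E
```

```text
[0.5919 0.3844 0.1125] 0.00041030281107863327 0.0 [0.1808 0.4369 0.2999]
trough wrist [191.4 517.9] 0.9 [0.545  0.1618 0.    ]
trough side [255.2 331.1] 0.95 [0.55   0.1676 0.    ]
trough_mouth side [211.  345.3] 0.94 [0.5415 0.0929 0.085 ]
trough top [214.4 254.3] 0.74 [0.5767 0.2941 0.    ]
trough_mouth top [226.7 332. ] 0.71 [0.54   0.0907 0.085 ]
```

View pics/g3.png

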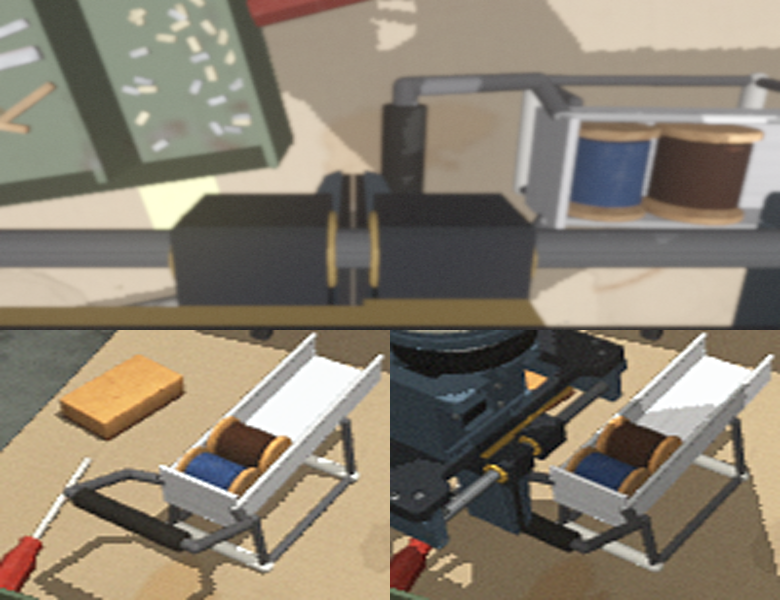

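The trough didn't move: the shut fingers slid over the bar, so the bar is lower than assumed. I'll triangulate the +x sleeve end from the four wrist poses, using pixels r133,c261; r152,c321; r170,c321; r168,c347.

```bash
python3 - <<'E'
from h import *
p=arm.read_camera("wrist");s=arm.observe();sd=arm.read_camera("side")
print(s["eef_pos"],s["tool_rot"])
Rt=Ro.from_quat(s["tool_rot"]).as_matrix();pt=np.array(s["eef_pos"])
Rc=np.array(p["R"]);o=-Rc.T@np.array(p["t"])
print("cam in tool",Rt.T@(o-pt),(Rt.T@Rc.T).tolist(),p["fov_y"],p["cx"],p["cy"])
RR=Rc@Rt; tt=RR@(-(Rt.T@(o-pt)))
def cam(pos,q):
    q=np.array(q)/np.linalg.norm(q);R=Ro.from_quat(q).as_matrix();d=dict(p);d["R"]=RR@R.T;d["t"]=tt-RR@R.T@np.array(pos);return d
c1=cam([.5516,.2837,.334],[.995,-.099,.001,0]);c2=cam([.5881,.3681,.2211],[.995,-.097,-.001,0]);c3=cam([.589,.3685,.1126],[.995,-.097,0,0]);c4=p
E=[(c1,(133,261)),(c2,(152,321)),(c3,(170,321)),(c4,(168,347.5))]
print(tri(E));print(tri(E[1:3]));print(tri(E[:2]))
print(tri([(c1,(161.4,260.9)),(c2,(194.6,322.1))]))
print("tip proj now",proj(p,pt), "grasp",proj(p,pt+Rt@[0,0,-.019]))
for n,z in(("c1",c1),("c2",c2)): print(n, -z["R"].T@z["t"])
# bin floor/other known: spool, foot check of heights
print(tri([(c2,(161,540)),(c1,(142,441))]), "mouth wall corner expect z .111")
E
```

```text
[0.592  0.3841 0.1127] [ 0.9953 -0.0973  0.     -0.    ]
cam in tool [ 0.0695  0.     -0.2056] [[0.00025889953360998935, -0.9678786962158289, -0.25141750611797103], [0.9999998350185595, 0.0003795028811748453, -0.00043120809135051546], [0.0005127707932036403, -0.2514173529991748, 0.9678786347869258]] 70.88405599754739 320.55877083298964 199.64028846573416
(array([0.6285, 0.3588, 0.1167]), [0.001241757717989629, 0.0014549323180434136, 0.0021692365417357437, 0.0014907702094422396])
(array([0.6333, 0.3592, 0.1567]), [0.00034367862325341176, 0.0003436786232534948])
(array([0.6288, 0.3597, 0.106 ]), [1.3197643253555079e-05, 1.3197643253258922e-05])
(array([0.588 , 0.3655, 0.1331]), [0.0019731686759438525, 0.0019731686759438365])
tip proj now [219.8393 320.6247] grasp [228.4896 320.617 ]
c1 [0.6193 0.27   0.5398]
c2 [0.6567 0.3546 0.4266]
(array([0.5541, 0.0707, 0.0435]), [2.778795213250538e-05, 2.7787952132727987e-05]) mouth wall corner expect z .111
```

The fingers shut just above the bar, since the dark strip between them in the image was the pads. I'll open, go back over the bar, descend another 25 mm, and close watching the width.

Request:
play_rows --moves '[[[0,0,0,0,0,-0.3,50],[0,0,0,0,0,0,50],[0,0,0,0,0.2,0,50],[0,0,0,0,0,0,50],[0,0,0,0,0,0,50]]]'

```text
clock: 9.5
eef_pos: [0.589, 0.3686, 0.1365]
tool_rot: [0.995, -0.097, -0.0, -0.0]
wrist_force: [1.3, 0.4, -0.0]
grip_width: 0.0377
grip_force: 0.0
```

Request:
play_rows --moves '[[[0,0,0,0,0,0.2,50],[0,0,0,0,0,0.2,50],[0,0,0,0,0,0.1,50],[0,0,0,0,0,0.1,50],[0,0,0,0,0,0,50]]]'

```text
clock: 10.0
eef_pos: [0.5885, 0.3686, 0.0877]
tool_rot: [0.995, -0.097, -0.001, 0.0]
wrist_force: [-0.7, -0.4, 0.1]
grip_width: 0.0497
grip_force: 0.0
```

```bash
python3 - <<'E'
from h import *
P={n:arm.read_camera(n) for n in("wrist","side")}
s=arm.observe();print(s["eef_pos"],s["grip_width"],s["grip_force"],s["wrist_force"])
print(proj(P["side"],s["eef_pos"]))
g=lambda im:np.clip(255*(im/255.)**.5,0,255).astype(np.uint8)
a=cv2.resize(g(P["wrist"]["image"][120:270,230:430]),(400,300),interpolation=2);b=cv2.resize(g(P["side"]["image"][245:305,240:320]),(400,300),interpolation=2)
cv2.imwrite("pics/g4.png",np.hstack([a,b])[:,:,::-1])
E
```

```text
[0.5891 0.3688 0.089 ] 0.050048847583116486 0.0 [-1.1611  0.1982  0.2021]
[290.8814 275.8045]
```

View pics/g4.png

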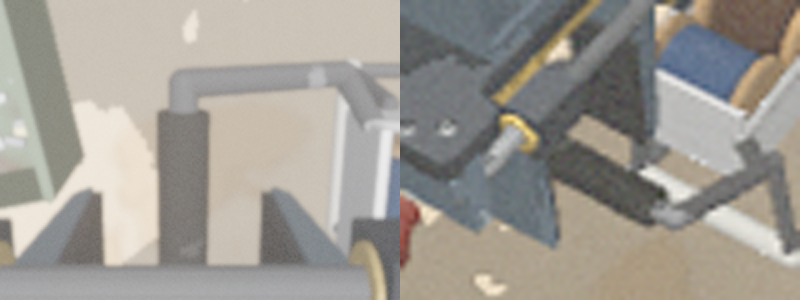

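The fingers now straddle the sleeve: fingers at about c100 and c270 in the crop, bar at c183. Closing.

Request:
play_rows --moves '[[[0,0,0,0,0,0,30],[0,0,0,0,0,0,10],[0,0,0,0,0,0,5],[0,0,0,0,0,0,5],[0,0,0,0,0,0,5]]]'

```text
clock: 10.6
eef_pos: [0.5889, 0.3685, 0.0887]
tool_rot: [0.995, -0.097, 0.0, 0.0]
wrist_force: [-0.0, -1.4, 3.3]
grip_width: 0.0155
grip_force: 30.0
```

Gripped (15.5 mm, 30 N), but the 3.3 N upward reaction suggests a shallow hold. I'll regrip 12 mm deeper.

Request:
play_rows --moves '[[[0,0,0,0,0,0,40],[0,0,0,0,0,0,40],[0,0,0,0,0,0.15,40],[0,0,0,0,0,0,20],[0,0,0,0,0,0,5]]]'

```text
clock: 11.1
eef_pos: [0.5884, 0.3683, 0.0758]
tool_rot: [0.995, -0.097, -0.001, 0.0]
wrist_force: [0.8, -0.1, 0.3]
grip_width: 0.0262
grip_force: 0.0
```

Request:
play_rows --moves '[[[0,0,0,0,0,0,5],[0,0,0,0,0,0,5],[0,0,0,0,0,0,5]]]'

```text
clock: 11.4
eef_pos: [0.5889, 0.3686, 0.0767]
tool_rot: [0.995, -0.097, 0.0, -0.0]
wrist_force: [1.2, -0.1, -0.6]
grip_width: 0.0155
grip_force: 30.0
```

```bash
python3 - <<'E'
from h import *
P={n:arm.read_camera(n) for n in("side","top","wrist")}
s=arm.observe();print(s["eef_pos"],s["grip_width"],s["grip_force"],s["wrist_force"])
for l,z in(("trough",0),("trough_mouth",.085),("bin",0),("rack",0),("sanding_block",.0)):
  o=[]
  for n in P:
    r=arm.mark_of(P[n],l)
    if r and r[0]["score"]>.5: print(l,n,round(r[0]["score"],2),atz(P[n],r[0]["location"],z)); o.append((P[n],r[0]["location"]))
  if len(o)>1: print("  tri",*tri(o))
E
```

```text
[0.5889 0.3686 0.0767] 0.01548943206880201 29.99931424856186 [ 0.2521 -0.4371 -0.5485]
trough side 0.82 [0.5554 0.1591 0.    ]
trough top 0.69 [0.5487 0.1648 0.    ]
trough wrist 0.97 [0.5465 0.1593 0.    ]
  tri [0.5503 0.1653 0.0084] [0.0024979633175803155, 0.002095035555452147, 0.00048140891362580826]
trough_mouth top 0.88 [0.534  0.0981 0.085 ]
bin side 0.61 [ 0.4859 -0.1354  0.    ]
sanding_block top 0.61 [0.7177 0.1454 0.    ]
```

Firm hold now. Next I slide outside the rack while turning the trough to face it.

Request:
play_rows --moves '[[[0,0,-0.15,-0.05,0.06,0,5],[0,0,-0.23,-0.1,0.12,0,5],[0,0,-0.23,-0.1,0.12,0,5],[0,0,-0.23,-0.1,0.12,0,5],[0,0,-0.23,-0.1,0.12,0,5]]]'

```text
clock: 12.8
eef_pos: [0.546, 0.3314, 0.0767]
tool_rot: [0.999, -0.054, 0.0, -0.0]
wrist_force: [0.4, 2.7, -0.0]
grip_width: 0.0154
grip_force: 30.0
```

Request:
play_rows --moves '[[[0,0,-0.23,-0.1,0.12,0,5],[0,0,-0.23,-0.1,0.12,0,5],[0,0,-0.23,-0.1,0.12,0,5],[0,0,-0.23,-0.1,0.08,0,5],[0,0,-0.15,-0.05,0.05,0,5]]]'

```text
clock: 13.3
eef_pos: [0.5067, 0.2949, 0.0767]
tool_rot: [1.0, -0.011, -0.0, -0.0]
wrist_force: [1.4, 1.4, -1.1]
grip_width: 0.0149
grip_force: 30.0
```

Request:
play_rows --moves '[[[0,0,-0.1,-0.04,0.02,0,5],[0,0,0,0,0,0,5]]]'

```text
clock: 13.5
eef_pos: [0.504, 0.2936, 0.0767]
tool_rot: [1.0, -0.008, -0.0, 0.0]
wrist_force: [-0.1, -0.9, -0.9]
grip_width: 0.0155
grip_force: 30.0
```

```bash
cat > look.py <<'E'
from h import *
P={n:arm.read_camera(n) for n in("side","top","wrist")}
s=arm.observe();R=Ro.from_quat(s["tool_rot"]).as_matrix();print(s["clock"],s["eef_pos"],"heading",np.degrees(np.arctan2(R[1,1],R[0,1])),s["grip_width"],s["wrist_force"])
for l,z in(("trough",0),("trough_mouth",.085),("bin",0),("spool_1_centre",.11),("spool_2_centre",.11)):
  o=[]
  for n in P:
    r=arm.mark_of(P[n],l)
    for x in r[:2]:
      if x["score"]>.4: print(l,n,round(x["score"],2),np.round(x["location"]),atz(P[n],x["location"],z))
    if r and r[0]["score"]>.5:o.append((P[n],r[0]["location"]))
  if len(o)>1: print("  tri",*tri(o))
E
python3 look.py
```

```text
13.65 [0.5044 0.2937 0.0766] heading -90.89912696963239 0.014949222336365283 [ 1.4347 -0.7745  0.723 ]
trough side 0.81 [234. 359.] [0.5091 0.0725 0.    ]
trough top 0.84 [240. 333.] [0.506  0.0869 0.    ]
trough wrist 0.59 [198. 524.] [0.4987 0.0837 0.    ]
  tri [0.5044 0.0889 0.0133] [0.002505632273118789, 0.00251895246073329, 0.004602645384759253]
trough_mouth top 0.62 [247. 364.] [0.4901 0.0148 0.085 ]
bin side 0.78 [188. 388.] [ 0.4878 -0.1404  0.    ]
bin side 0.46 [230. 352.] [0.5298 0.0653 0.    ]
bin top 0.55 [241. 303.] [0.5046 0.167  0.    ]
  tri [0.4722 0.1484 0.2193] [0.036101749536394764, 0.03610174953639458]
spool_1_centre side 0.49 [230. 348.] [0.5054 0.1777 0.11  ]
spool_1_centre top 0.86 [241. 301.] [0.5062 0.164  0.11  ]
spool_1_centre wrist 0.57 [227. 504.] [0.5087 0.175  0.11  ]
  tri [0.5048 0.1654 0.0967] [0.0012948372724707858, 0.0012948372724708378]
spool_2_centre side 0.62 [247. 343.] [0.4994 0.2306 0.11  ]
spool_2_centre top 0.68 [242. 287.] [0.5054 0.1975 0.11  ]
spool_2_centre wrist 0.56 [223. 445.] [0.5124 0.2136 0.11  ]
  tri [0.5052 0.2017 0.0815] [0.003826334795630189, 0.0015338868750900852, 0.0030057796455751256]
```

Request:
play_rows --moves '[[[0,0,0,-0.005,0.06,0,5],[0,0,0,-0.005,0.12,0,5],[0,0,0,-0.005,0.12,0,5],[0,0,0,-0.005,0.12,0,5],[0,0,0,-0.005,0.12,0,5]]]'

```text
clock: 14.9
eef_pos: [0.5015, 0.2497, 0.0767]
tool_rot: [1.0, -0.008, -0.0, -0.0]
wrist_force: [0.3, 3.4, 0.6]
grip_width: 0.0153
grip_force: 30.0
```

Request:
play_rows --moves '[[[0,0,0,-0.005,0.12,0,5],[0,0,0,-0.005,0.12,0,5],[0,0,0,-0.005,0.12,0,5],[0,0,0,-0.005,0.12,0,5],[0,0,0,-0.005,0.12,0,5]]]'

```text
clock: 15.4
eef_pos: [0.4988, 0.2019, 0.0766]
tool_rot: [1.0, -0.008, 0.0, -0.0]
wrist_force: [-0.3, 4.2, 0.9]
grip_width: 0.0152
grip_force: 30.0
```

Request:
play_rows --moves '[[[0,0,0,0,0.12,0,5],[0,0,0,0,0.1,0,5],[0,0,0,0,0.07,0,5],[0,0,0,0,0.04,0,5],[0,0,0,0,0.02,0,5]]]'

```text
clock: 15.9
eef_pos: [0.4984, 0.1745, 0.0766]
tool_rot: [1.0, -0.008, -0.0, -0.0]
wrist_force: [-0.5, 3.9, 2.5]
grip_width: 0.0152
grip_force: 30.0
```

```bash
python3 look.py
```

```text
16.05 [0.4984 0.1744 0.0766] heading -90.87681432682636 0.015515748475603837 [ 0.0282 -1.1951  2.8004]
trough side 0.58 [206. 374.] [ 0.5024 -0.05    0.    ]
trough top 0.59 [244. 378.] [ 0.4941 -0.0298  0.    ]
trough wrist 0.77 [196. 525.] [ 0.4951 -0.037   0.    ]
  tri [ 0.4971 -0.0272  0.017 ] [0.0021203504871551717, 0.0025607605892861572, 0.0030494017268220645]
trough_mouth side 0.69 [173. 384.] [ 0.4951 -0.0951  0.085 ]
bin side 0.68 [190. 386.] [ 0.4898 -0.134   0.    ]
bin top 0.46 [243. 352.] [0.4991 0.0371 0.    ]
spool_1_centre side 0.46 [211. 361.] [0.4988 0.1059 0.11  ]
spool_1_centre side 0.41 [202. 368.] [0.4926 0.0688 0.11  ]
spool_1_centre top 0.6 [244. 354.] [0.4991 0.0393 0.11  ]
spool_1_centre wrist 0.78 [229. 501.] [0.5017 0.057  0.11  ]
  tri [0.4956 0.0394 0.0867] [0.0034439379052373844, 0.0034439379052374334]
spool_2_centre side 0.51 [214. 363.] [0.4909 0.1149 0.11  ]
spool_2_centre top 0.45 [243. 336.] [0.5012 0.0821 0.11  ]
spool_2_centre wrist 0.6 [228. 446.] [0.5029 0.0933 0.11  ]
  tri [0.4963 0.0848 0.0859] [0.003153668212393169, 0.0031536682123930815]
```

Step 1's pose is met: the mouth is about 45 mm inside the bin front, with the foot ~27 mm short of the bin. Now tipping along the arc about the front foot.

Request:
play_rows --moves '[[[0,0,0,0.0,0.038,-0.06,5],[0,0,0,0.0,0.038,-0.06,5],[0,0,0,0.0,0.038,-0.06,5],[0,0,0,0,0.042,-0.057,5],[0,0,0,0,0.042,-0.057,5]]]'

```text
clock: 17.3
eef_pos: [0.4982, 0.1585, 0.1006]
tool_rot: [1.0, -0.008, 0.0, -0.0]
wrist_force: [-0.1, -2.0, -3.5]
grip_width: 0.0151
grip_force: 30.0
```

Request:
play_rows --moves '[[[0,0,0,0,0.042,-0.057,5],[0,0,0,0,0.046,-0.054,5],[0,0,0,0,0.046,-0.054,5],[0,0,0,0,0.046,-0.054,5],[0,0,0,0,0,0,5]]]'

```text
clock: 17.8
eef_pos: [0.4982, 0.1441, 0.1182]
tool_rot: [1.0, -0.008, 0.0, -0.0]
wrist_force: [-0.9, -0.5, -2.7]
grip_width: 0.0154
grip_force: 30.0
```

```bash
python3 look.py
```

```text
17.95 [0.4981 0.1446 0.1177] heading -90.89986098254164 0.015435080174181543 [-0.5954  0.3933 -2.1376]
trough side 0.97 [207. 375.] [ 0.4989 -0.0449  0.    ]
trough top 0.74 [240. 375.] [ 0.506 -0.024  0.   ]
trough wrist 0.72 [191. 473.] [ 0.4911 -0.0346  0.    ]
  tri [ 0.4988 -0.0225  0.0199] [0.004717260098180409, 0.007479246638015349, 0.0029965000325913376]
trough_mouth side 0.86 [175. 386.] [ 0.4864 -0.0878  0.085 ]
bin side 0.58 [185. 388.] [ 0.4892 -0.1555  0.    ]
spool_1_centre side 0.6 [176. 380.] [ 0.4942 -0.0427  0.11  ]
spool_2_centre side 0.54 [190. 370.] [0.5002 0.0221 0.11  ]
spool_2_centre top 0.6 [245. 371.] [0.4951 0.0008 0.11  ]
spool_2_centre wrist 0.78 [214. 510.] [ 0.4982 -0.0057  0.11  ]
  tri [ 0.4988 -0.0014  0.101 ] [0.009593600034122407, 0.004096238196838912, 0.008866836850655018]
```

The spools have begun to roll. I'll continue gently to 16°, pause, then go to about 22.5°.

Request:
play_rows --moves '[[[0,0,0,0,0.037,-0.038,5],[0,0,0,0,0.037,-0.038,5],[0,0,0,0,0.037,-0.038,5],[0,0,0,0,0.037,-0.038,5],[0,0,0,0,0,0,5]]]'

```text
clock: 19.2
eef_pos: [0.4978, 0.132, 0.1302]
tool_rot: [1.0, -0.008, 0.0, 0.0]
wrist_force: [-0.4, -1.2, -3.6]
grip_width: 0.0156
grip_force: 30.0
```

Request:
play_rows --moves '[[[0,0,0,0,0,0,5],[0,0,0,0,0.04,-0.035,5],[0,0,0,0,0.04,-0.035,5],[0,0,0,0,0.04,-0.035,5],[0,0,0,0,0.04,-0.035,5]]]'

```text
clock: 19.7
eef_pos: [0.4975, 0.1194, 0.1413]
tool_rot: [1.0, -0.008, -0.0, 0.0]
wrist_force: [0.3, -1.2, -4.3]
grip_width: 0.0154
grip_force: 30.0
```

Request:
play_rows --moves '[[[0,0,0,0,0.031,-0.025,5],[0,0,0,0,0.031,-0.025,5],[0,0,0,0,0.031,-0.025,5],[0,0,0,0,0.025,-0.02,5],[0,0,0,0,0,0,5]]]'

```text
clock: 20.2
eef_pos: [0.4976, 0.1102, 0.1488]
tool_rot: [1.0, -0.008, 0.0, -0.0]
wrist_force: [0.0, -1.2, -2.7]
grip_width: 0.0155
grip_force: 30.0
```

Request:
play_rows --moves '[[[0,0,0,0,0,0,5],[0,0,0,0,0,0,5],[0,0,0,0,0,0,5],[0,0,0,0,0,0,5],[0,0,0,0,0,0,5]]]'

```text
clock: 20.7
eef_pos: [0.4974, 0.1104, 0.1486]
tool_rot: [1.0, -0.008, -0.0, -0.0]
wrist_force: [0.6, -0.0, -2.6]
grip_width: 0.015
grip_force: 30.0
```

```bash
python3 look.py; python3 - <<'E'
from h import *
# thread colours inside the trough / bin in side and wrist views
for n in("side","wrist","top"):
    p=arm.read_camera(n);save(p,"tip_%s.png"%n);h=cv2.cvtColor(p["image"],cv2.COLOR_RGB2HSV)
    m=cv2.inRange(h,(105,90,30),(125,255,220));k=cv2.connectedComponentsWithStats(m)
    print(n,[(int(a[4]),np.round(c)) for a,c in zip(k[2][1:],k[3][1:]) if a[4]>25])
    print([ (l,round(x["score"],2),np.round(x["location"]),int(x["region"].sum())) for l in("spool_1","spool_2") for x in arm.regions_of(p,l)])
E
```

```text
20.85 [0.4974 0.1104 0.1486] heading -90.88960084447986 0.015152875434213207 [-0.2659 -0.4067 -1.3496]
trough side 0.89 [206. 371.] [ 0.5097 -0.044   0.    ]
trough wrist 0.81 [186. 437.] [ 0.4908 -0.0387  0.    ]
  tri [ 0.5003 -0.0263  0.0203] [0.005959825989682605, 0.005959825989682635]
trough_mouth side 0.75 [176. 385.] [ 0.4894 -0.0832  0.085 ]
bin side 0.95 [189. 386.] [ 0.491  -0.1361  0.    ]
bin side 0.63 [176. 386.] [ 0.5085 -0.1977  0.    ]
spool_1_centre top 0.69 [200. 439.] [ 0.5998 -0.1632  0.11  ]
side [(4320, array([51., 66.])), (30, array([106.,  34.])), (54, array([469.,  45.]))]
[]
wrist []
[]
top [(65, array([  2., 181.])), (652, array([ 17., 333.])), (98, array([425., 324.])), (114, array([475., 329.]))]
[]
```

No spool is visible in the trough any more. I'll add one degree, wait, and then lower along the reverse arc.

Request:
play_rows --moves '[[[0,0,0,0,0.02,-0.016,5],[0,0,0,0,0.02,-0.016,5],[0,0,0,0,0,0,5],[0,0,0,0,0,0,5],[0,0,0,0,0,0,5]]]'

```text
clock: 22.55
eef_pos: [0.4973, 0.1071, 0.1511]
tool_rot: [1.0, -0.008, -0.0, 0.0]
wrist_force: [0.4, -1.1, -3.5]
grip_width: 0.0149
grip_force: 30.0
```

Request:
play_rows --moves '[[[0,0,0,0,-0.051,0.041,5],[0,0,0,0,-0.051,0.041,5],[0,0,0,0,-0.051,0.041,5],[0,0,0,0,-0.053,0.047,5],[0,0,0,0,-0.053,0.047,5]]]'

```text
clock: 23.05
eef_pos: [0.4978, 0.1285, 0.1336]
tool_rot: [1.0, -0.008, 0.0, -0.0]
wrist_force: [-0.9, 2.5, 1.5]
grip_width: 0.0152
grip_force: 30.0
```

Request:
play_rows --moves '[[[0,0,0,0,-0.053,0.047,5],[0,0,0,0,-0.049,0.05,5],[0,0,0,0,-0.049,0.05,5],[0,0,0,0,-0.049,0.05,5],[0,0,0,0,0,0,5]]]'

```text
clock: 23.55
eef_pos: [0.4976, 0.1442, 0.1174]
tool_rot: [1.0, -0.008, -0.0, 0.0]
wrist_force: [0.3, 2.1, 0.7]
grip_width: 0.0153
grip_force: 30.0
```

```bash
python3 look.py
```

```text
23.7 [0.4978 0.1437 0.118 ] heading -90.88924201338602 0.015337867411238998 [ 0.0874  1.6593 -0.1715]
trough side 0.93 [206. 374.] [ 0.5038 -0.0458  0.    ]
trough top 0.56 [245. 379.] [ 0.4931 -0.0337 -0.    ]
trough wrist 0.84 [186. 475.] [ 0.497  -0.0372  0.    ]
trough wrist 0.53 [251. 320.] [0.4171 0.1456 0.    ]
  tri [ 0.4978 -0.0313  0.0123] [0.002795324364477582, 0.00450349873217798, 0.0018983380606057674]
trough_mouth side 0.7 [173. 383.] [ 0.4961 -0.0947  0.085 ]
bin side 0.73 [184. 386.] [ 0.4988 -0.1593  0.    ]
spool_1_centre wrist 0.61 [253. 323.] [0.4666 0.1426 0.11  ]
```

Request:
play_rows --moves '[[[0,0,0,0,-0.046,0.054,5],[0,0,0,0,-0.046,0.054,5],[0,0,0,0,-0.046,0.054,5],[0,0,0,0,-0.042,0.057,5],[0,0,0,0,-0.042,0.057,5]]]'

```text
clock: 24.95
eef_pos: [0.4983, 0.1621, 0.0955]
tool_rot: [1.0, -0.008, 0.0, -0.0]
wrist_force: [0.5, 2.7, -0.1]
grip_width: 0.015
grip_force: 30.0
```

Request:
play_rows --moves '[[[0,0,0,0,-0.042,0.057,5],[0,0,0,0,-0.038,0.06,5],[0,0,0,0,-0.038,0.06,5],[0,0,0,0,-0.038,0.055,5],[0,0,0,0,0,0,5]]]'

```text
clock: 25.45
eef_pos: [0.4983, 0.1742, 0.0769]
tool_rot: [1.0, -0.008, -0.0, 0.0]
wrist_force: [0.5, 0.2, -2.1]
grip_width: 0.0151
grip_force: 30.0
```

```bash
python3 look.py; python3 - <<'E'
from h import *
# white trough floor brightness along its axis in the wrist & top view, spools would be dark/brown
p=arm.read_camera("wrist")
for y in np.arange(.10,-.02,-.015): 
    r,c=proj(p,np.array([.4975,y,.085])).astype(int); print(round(y,3),(r,c),p["image"][min(max(r,0),399),min(max(c,0),639)])
E
```

```text
25.6 [0.4983 0.1739 0.0774] heading -90.88815541254259 0.015165039333330153 [ 0.4185 -0.2789 -2.1205]
trough side 0.92 [207. 376.] [ 0.498  -0.0457  0.    ]
trough wrist 0.67 [197. 523.] [ 0.4937 -0.036   0.    ]
  tri [ 0.4957 -0.0289  0.0123] [0.001969244077569268, 0.0019692440775691956]
trough_mouth side 0.95 [172. 383.] [ 0.4996 -0.1004  0.085 ]
bin side 0.67 [188. 386.] [ 0.4927 -0.1427  0.    ]
0.1 (np.int64(222), np.int64(420)) [125 124 126]
0.085 (np.int64(222), np.int64(440)) [213 213 215]
0.07 (np.int64(222), np.int64(460)) [214 213 215]
0.055 (np.int64(221), np.int64(481)) [255 255 255]
0.04 (np.int64(221), np.int64(501)) [255 255 255]
0.025 (np.int64(221), np.int64(521)) [255 255 255]
0.01 (np.int64(221), np.int64(541)) [215 215 216]
-0.005 (np.int64(220), np.int64(562)) [216 214 216]
-0.02 (np.int64(220), np.int64(582)) [215 214 216]
```

The trough floor is clear. Drawing it back 150 mm.

Request:
play_rows --moves '[[[0,0,0,0,-0.06,0.008,5],[0,0,0,0,-0.12,0,5],[0,0,0,0,-0.15,0,5],[0,0,0,0,-0.15,0,5],[0,0,0,0,-0.15,0,5]]]'

```text
clock: 26.9
eef_pos: [0.4991, 0.2259, 0.0768]
tool_rot: [1.0, -0.008, -0.0, -0.0]
wrist_force: [0.2, -1.8, -3.1]
grip_width: 0.0156
grip_force: 30.0
```

Request:
play_rows --moves '[[[0,0,0,0,-0.15,0,5],[0,0,0,0,-0.15,0,5],[0,0,0,0,-0.15,0,5],[0,0,0,0,-0.15,0,5],[0,0,0,0,-0.15,0,5]]]'

```text
clock: 27.4
eef_pos: [0.5001, 0.2855, 0.0767]
tool_rot: [1.0, -0.008, -0.0, 0.0]
wrist_force: [-0.3, -1.4, -2.6]
grip_width: 0.0152
grip_force: 30.0
```

Request:
play_rows --moves '[[[0,0,0,0,-0.15,0,5],[0,0,0,0,-0.15,0,5],[0,0,0,0,-0.12,0,5],[0,0,0,0,-0.08,0,5],[0,0,0,0,-0.03,0,5]]]'

```text
clock: 27.9
eef_pos: [0.5008, 0.3276, 0.0767]
tool_rot: [1.0, -0.008, 0.0, -0.0]
wrist_force: [0.5, -1.5, -2.3]
grip_width: 0.0157
grip_force: 30.0
```

```bash
python3 look.py; python3 - <<'E'
from h import *
p=arm.read_camera("side");save(p,"out.png")
for l in("spool_1","spool_2"): print(l,[(round(x["score"],2),np.round(x["location"]),int(x["region"].sum())) for x in arm.regions_of(p,l)])
# bin opening content: dark grey inside vs wood/blue
q=np.array([proj(p,np.array(v)) for v in([.56,-.067,.035],[.434,-.067,.035],[.434,-.2,.05],[.56,-.2,.05])])[:,::-1]
m=np.zeros((400,640),np.uint8);cv2.fillPoly(m,[q.astype(np.int32)],1)
h=cv2.cvtColor(p["image"],cv2.COLOR_RGB2HSV)
o=cv2.imread("pics/side0.png");ho=cv2.cvtColor(o,cv2.COLOR_BGR2HSV)
print(q.astype(int).tolist());d=(np.abs(p["image"].astype(int)-o[:,:,::-1]).sum(2)>60)&(m>0);print("changed px",d.sum(),np.argwhere(d).mean(0) if d.any() else 0, p["image"][d][:40:4].tolist())
E
```

```text
28.05 [0.501  0.3272 0.077 ] heading -90.89613602919701 0.015284793666614895 [-1.2501  1.6626 -0.6932]
trough side 0.63 [245. 358.] [0.4999 0.1116 0.    ]
trough top 0.8 [241. 320.] [0.5038 0.1224 0.    ]
trough wrist 0.73 [199. 527.] [0.4948 0.1139 0.    ]
  tri [0.4996 0.1221 0.011 ] [0.0024955760833614156, 0.004311123294682503, 0.0019044705709810197]
trough_mouth side 0.84 [206. 367.] [0.4975 0.0564 0.085 ]
trough_mouth side 0.57 [275. 320.] [0.5237 0.299  0.085 ]
trough_mouth top 0.76 [245. 349.] [0.4944 0.0506 0.085 ]
  tri [0.4964 0.051  0.0809] [0.002282312110637022, 0.002282312110636931]
bin side 0.73 [187. 389.] [ 0.4859 -0.1473  0.    ]
bin side 0.64 [203. 365.] [ 0.531  -0.0536  0.    ]
spool_2_centre side 0.6 [192. 380.] [0.4753 0.0221 0.11  ]
spool_1 [(0.45, array([189., 378.]), 181)]
spool_2 [(0.45, array([189., 378.]), 181)]
[[357, 187], [401, 197], [411, 167], [370, 159]]
changed px 190 [185.3737 382.2895] [[225, 182, 122], [172, 136, 91], [206, 163, 105], [176, 141, 96], [207, 166, 108], [192, 153, 102], [181, 143, 95], [119, 112, 109], [118, 109, 110], [122, 111, 114]]
```

Spool-coloured regions show in the bin at about (r189,c378), and the mouth is ~45 mm in front of the rack. Releasing and rising.

Request:
play_rows --moves '[[[0,0,0,0,0,0,20],[0,0,0,0,0,0,30],[0,0,0,0,0,0,45],[0,0,0,0,0,0,45],[0,0,0,0,0,0,45]]]'

```text
clock: 29.45
eef_pos: [0.5008, 0.3269, 0.0768]
tool_rot: [1.0, -0.008, -0.0, 0.0]
wrist_force: [0.7, -0.4, 0.6]
grip_width: 0.0447
grip_force: 0.0
```

Request:
play_rows --moves '[[[0,0,0,0,0,-0.15,45],[0,0,0,0,0,-0.3,45],[0,0,0,0,0,-0.4,45],[0,0,0,0,0,-0.4,45],[0,0,0,0,0,-0.4,45]]]'

```text
clock: 29.95
eef_pos: [0.5006, 0.3268, 0.2111]
tool_rot: [1.0, -0.008, 0.0, -0.0]
wrist_force: [0.7, 0.1, 0.1]
grip_width: 0.0452
grip_force: 0.0
```

Request:
play_rows --moves '[[[0,0,0,0,0,-0.5,45],[0,0,0,0,0,-0.4,45],[0,0,0,0,0,0,45],[0,0,0,0,0,0,45],[0,0,0,0,0,0,45]]]'

```text
clock: 30.45
eef_pos: [0.5002, 0.3266, 0.2801]
tool_rot: [1.0, -0.008, -0.001, 0.0]
wrist_force: [0.4, 0.7, 0.0]
grip_width: 0.0454
grip_force: 0.0
```

```bash
python3 look.py; python3 - <<'E'
from h import *
p=arm.read_camera("side")
im=p["image"][155:215,350:415];h=cv2.cvtColor(im,cv2.COLOR_RGB2HSV)
blue=cv2.inRange(h,(105,70,25),(130,255,255));wood=cv2.inRange(h,(8,80,60),(28,255,255))
for n,m in(("blue",blue),("wood",wood)):
    k=cv2.connectedComponentsWithStats(m);print(n,[(int(a[4]),np.round(c+[350,155])) for a,c in zip(k[2][1:],k[3][1:]) if a[4]>5])
E
```

```text
30.6 [0.5003 0.3266 0.2798] heading -90.89132392670594 0.044749428779285824 [-0.3997  0.311   0.6347]
trough side 0.7 [244. 357.] [0.5019 0.1102 0.    ]
trough wrist 0.55 [168. 443.] [0.4958 0.1144 0.    ]
  tri [0.4983 0.1203 0.0118] [0.0009839497782875612, 0.0009839497782875896]
trough_mouth top 0.58 [244. 348.] [0.4982 0.0515 0.085 ]
trough_mouth wrist 0.91 [177. 508.] [0.495  0.0565 0.085 ]
  tri [0.4959 0.0517 0.0787] [0.002203002665813065, 0.002203002665813048]
bin side 0.77 [186. 384.] [ 0.501  -0.1453  0.    ]
bin top 0.45 [241. 322.] [0.5042 0.1166 0.    ]
bin wrist 0.48 [153. 578.] [ 0.5189 -0.1135  0.    ]
spool_1_centre wrist 0.48 [150. 578.] [ 0.5351 -0.0135  0.11  ]
spool_2_centre side 0.66 [203. 366.] [0.497  0.0757 0.11  ]
spool_2_centre side 0.55 [193. 376.] [0.4844 0.0298 0.11  ]
spool_2_centre top 0.59 [160. 310.] [0.6983 0.1408 0.11  ]
spool_2_centre wrist 0.94 [164. 576.] [ 0.5164 -0.0152  0.11  ]
  tri [0.5627 0.1313 0.22  ] [0.09789240164507719, 0.11328955728476049, 0.043749726174590435]
blue [(7, array([374., 187.]))]
wood [(511, array([373., 176.])), (24, array([371., 186.])), (32, array([387., 190.])), (62, array([366., 203.])), (23, array([382., 210.])), (19, array([389., 209.])), (16, array([395., 210.]))]
```

```bash
python3 - <<'E'
from h import *
p=arm.read_camera("wrist");s=arm.read_camera("side")
for l in("spool_1_centre","spool_2_centre"):
    for q in(p,s): print(l,[(round(x["score"],2),np.round(x["location"]),atz(q,x["location"],.025)) for x in arm.mark_of(q,l)])
for l in("spool_1","spool_2"): print([(round(x["score"],2),np.round(x["location"]),int(x["region"].sum())) for x in arm.regions_of(p,l)])
h=cv2.cvtColor(p["image"][130:190,540:620],cv2.COLOR_RGB2HSV)
for n,lo,hi in(("blue",(105,70,25),(130,255,255)),("wood",(8,70,60),(28,255,255)),("brown",(0,80,20),(12,255,110))):
    k=cv2.connectedComponentsWithStats(cv2.inRange(h,lo,hi));print(n,[(int(a[4]),np.round(c+[540,130])) for a,c in zip(k[2][1:],k[3][1:]) if a[4]>5])
E
```

```text
spool_1_centre []
spool_1_centre []
spool_2_centre [(0.94, array([167., 572.]), array([ 0.5002, -0.0868,  0.025 ]))]
spool_2_centre [(0.54, array([191., 376.]), array([ 0.5079, -0.0845,  0.025 ]))]
[(0.85, array([168., 575.]), 633)]
[(0.85, array([168., 575.]), 633)]
blue [(292, array([576., 168.]))]
wood [(878, array([591., 161.]))]
brown []
```

The blue spool is in the bin, and no spool remains in the trough. The brown one has to be behind it under the board. The arm is clear, so I'm handing in.

```bash
python3 -c "
from cell import arm
print(arm.finish_job())"
```

```text
the job is handed in; nothing more can be done
None
```

I handed the job in after about 31 s of robot time: the blue spool shows in the bin, and the brown one left the trough but was hidden behind it under the board, so I did not see it land; the empty trough stands on its feet, about 45 mm clear of the rack's front edge, and the gripper has let go.

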